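# Set the filtration manifold for one funnel

### The arm

A 6-joint arm with a two-finger parallel gripper is mounted at the origin on a cart in front of the work surface, level with it; the furniture and walls round the work are solid. World frame = base frame: x ahead of the robot, y to its left, z up, the work surface at z = 0. Lengths are in mm, angles in rad, forces in N, time in s.
With the tool pointing down it reaches from about 275 to 1000 mm from the base axis. Payload 8.4 kg.
Tool frame: the origin (TCP) lies between the finger pads; the fingertips stand 17 mm ahead of it and the grasp point (between the pads) lies 2 mm behind it (r.tcp_to_tips is the distance from the TCP to the fingertips, in mm); z points along the fingers, y is the line along which they close (so a half turn about z gives the same grasp; the last joint's range is limited). The gripper opens to 85 mm and grips with 20 to 120 N. Pads are 22 mm wide; open, the fingers measure 114 mm over their backs; the gripper's body (76 mm by 85 mm) begins 54 mm behind the grasp point. The pads swing forward as they close: fully open they stand 13 mm farther back than shut.
Start: joints at [-1.103, 0.353, 1.633, -0, 1.155, -0.002], TCP at [282.942, -557.29, 248.281] pointing down, gripper open.
Joint ranges: [-2.63, 2.63], [-0.92, 2.1], [0.06, 2.66], [-1.3, 4.44], [0, 2.69], [-3.02, 3.02]. Speed limits (rad/s): [2.22, 2.22, 2.79, 3.14, 3.14, 3.14].

### API

Orientations are given as [roll, pitch, yaw] about the fixed x, y, z axes, in that order (R = Rz(yaw) Ry(pitch) Rx(roll)).
In Python, from rig import r gives the robot as it stands. The module is installed in compiled form; this text tells all that it offers.
- The arm moves only by the tool apply_moves, never from a script. Its argument "series" is text: rows parted by semicolons, each of 7 numbers parted by spaces: the shift along the tool's x, y, z in cm, then the turn, a rotation vector about the tool's x, y, z in rad, then the gripper's target within -1 to 1 (shut at 1, half-way at 0, fully open at -1). In form: tx ty tz rx ry rz fingers; .... A call has exactly 10 rows; each row shifts and turns the commanded pose from where the row before left it, along the tool's axes as they then stand; what a row does not reach is not made up. A row lasts 1/12 s, in which the tool goes at most 41.7 mm and 7.16 degrees, less where a joint would pass 70% of its speed; a pose out of reach is approached as far as the arm can. A call with a gripper value outside its range is refused whole. The fingers move at their own pace and stop on an object; "squeeze" is the grip in N (left out, the last holds). Time passes only in rows, so rows that do not move let the fingers close, or fill a call up. It gives the time, the measured TCP pose, the force and the opening at its end, in the units of the state.
- r.sense(): the state, without advancing time (a new reading comes with each control period).
- r.grab_frame(name): name is "side" or "top" or "wrist"; returns the picture (420x560x3 uint8, blue, green, red); there is no depth.
- r.camera_info(name): a dict with "K" (3x3 intrinsics, pixels), "extrinsics" (4x4, takes a point from camera to world coordinates). Camera axes: x right, y down, z forward; pixel columns grow to the right and rows downward; lengths in mm; the calibration is good to about 2 mm. A picture is of the moment at which its call begins: read the wrist's pose just before it. camera_info takes no time and is no camera call; for the wrist camera it gives the pose at the moment of the call.
- r.sign_off(): hands the job in, once; it reports no verdict.
The state is a dict: "clock": time; "qpos": joint angles; "qvel": joint speeds; "joint_efforts": joint torques, N m; "eef_pos": TCP position; "tcp_rot": TCP orientation; "contact_force": force on the tool from outside, world axes, zero at the start; "wrist_torque": the same for the moment, N m; "opening": opening from 0.0 (shut) to 1.0 (fully open).
Only numpy, scipy, OpenCV 4.12 (cv2) and the standard library are available. Lean on these libraries where they do the work, as an engineer would, in place of code of your own. Each camera call takes 0.05 s, during which the arm holds its last target. There are 200 camera calls.

### The job

Before the vacuum hose is connected, set the levers of the filtration manifold so that only the station carrying the funnel is in use: the valve of the funnel's station fully open (its lever in line with its branch pipe, pointing to you) and the valves of both empty stations fully shut (levers across their branch pipes, pointing left). Push the levers round with a fingertip, lightly and without pinching them, and leave the funnel standing as it is and the dish, beaker and forceps where they lie.

Things in the scene. Friction and masses are not known exactly. Their poses are not given: they have to be found in the camera images.
- manifold: Steel filtration manifold fixed to the bench: three stations 100 mm apart along its y. Origin on the bench under the middle valve stem; x away from the robot, y left, z up. Header pipe along y at x = -40 mm, y = -143 to +188 mm, axis 55 mm and highest point 70 mm above the bench. Each station: branch pipe along x, ball valve at x = 0, filter head (63 mm wide, top 106 mm up) at x = +135 mm.
- lever_funnel (a joint): Valve lever of the station that carries the funnel. 0 = fully shut (lever points along the manifold's +y, left, across its branch pipe), 1.571 = fully open (points along the manifold's -x, to the robot); grows anticlockwise from above. Stiff stop at each end, giving 1 mm at the grip per 10 N; stays where it is left; 2 N at the grip turns it.
- lever_funnel_pivot (a point): Point on the vertical turning axis of that lever, 91 mm above the bench (the station that carries the funnel). Its axes are those of the manifold.
- lever_funnel_grip (a point): Middle of that lever's black grip sleeve, 54 mm from the turning axis, 91 mm above the bench. Sleeve 32 mm long (38 to 70 mm from the axis), 13.5 mm wide, 11 mm high (85.5 to 96.5 mm above the bench); nearer the axis a bare steel strip 12 mm wide, lower down (81 to 92 mm). The point's +y points outward along the lever.
- lever_idle_open (a joint): Valve lever of the empty station whose valve was left open (1.0 to 1.57 at the start). 0 = fully shut (lever points along the manifold's +y, left, across its branch pipe), 1.571 = fully open (points along the manifold's -x, to the robot); grows anticlockwise from above. Stiff stop at each end, giving 1 mm at the grip per 10 N; stays where it is left; 2 N at the grip turns it.
- lever_idle_open_pivot (a point): Point on the vertical turning axis of that lever, 91 mm above the bench (the empty station whose valve was left open (1.0 to 1.57 at the start)). Its axes are those of the manifold.
- lever_idle_open_grip (a point): Middle of that lever's black grip sleeve, 54 mm from the turning axis, 91 mm above the bench. Sleeve 32 mm long (38 to 70 mm from the axis), 13.5 mm wide, 11 mm high (85.5 to 96.5 mm above the bench); nearer the axis a bare steel strip 12 mm wide, lower down (81 to 92 mm). The point's +y points outward along the lever.
- lever_idle_shut (a joint): Valve lever of the other empty station, already shut at the start. 0 = fully shut (lever points along the manifold's +y, left, across its branch pipe), 1.571 = fully open (points along the manifold's -x, to the robot); grows anticlockwise from above. Stiff stop at each end, giving 1 mm at the grip per 10 N; stays where it is left; 2 N at the grip turns it.
- lever_idle_shut_pivot (a point): Point on the vertical turning axis of that lever, 91 mm above the bench (the other empty station, already shut at the start). Its axes are those of the manifold.
- lever_idle_shut_grip (a point): Middle of that lever's black grip sleeve, 54 mm from the turning axis, 91 mm above the bench. Sleeve 32 mm long (38 to 70 mm from the axis), 13.5 mm wide, 11 mm high (85.5 to 96.5 mm above the bench); nearer the axis a bare steel strip 12 mm wide, lower down (81 to 92 mm). The point's +y points outward along the lever.
- funnel: Open steel filter funnel, 74 mm outside diameter at the rim, 75 mm high, 0.18 kg, standing loose on the filter head of its station (rim 181 mm above the bench). Origin at the centre of its lower edge, z up along it.
- dish: Culture dish, 90 mm diameter, 14 mm high, loose on the bench to the left of the manifold. Origin at the centre of its underside.
- beaker: Small glass beaker, 56 mm diameter, 69 mm high, loose on the bench, to the right of the manifold, near the front edge. Origin at the centre of its underside.
- forceps: Thin steel forceps, 132 mm long, 7 mm high, loose on the bench near the front edge, right of the beaker. Origin at the centre of its underside, long side along its y.
- station_funnel_head (a point): Centre of the top face of the filter head on which the funnel stands, 106 mm above the bench. A raised spigot, 45 mm wide and 5 mm high, stands up into the funnel's open foot (55 mm inside).
Mind the look-alikes: they are no part of the job. Of the things shaped like the funnel, the steel one is meant.

How it is judged:
By the outcome, as a careful person would: the job done as asked, in the order asked, and still so for the second after the job is handed in, with the robot touching nothing.
It also fails if it takes over 40 s, if anything falls off the work surface, if the arm or the gripper's body presses on something with over 40 N, if the wrist force passes 120 N, or if a joint passes its speed limit or range.

## Working session

There is one attempt and no reset: what is moved stays moved. The work goes in short steps, Python scripts to look and compute and a tool call to move; the robot and the scene stay as the last step left them, time stands still between calls to the robot, and variables do not carry over. Pictures are saved under pics/ and viewed, on a budget of 10 in all, crops included, one or two more only if the job needs it, and the job is handed in when it is done.

Besides the shell and the picture viewer there is one more tool, called after "Emit:" by a JSON object that holds its "fn" and its "kwargs". apply_moves: Moves the arm, as the interface text tells. Its arguments: {"type":"object","properties":{"series":{"type":"string"},"squeeze":{"type":"number"}},"required":["series"]}

```bash
mkdir -p pics
python3 - <<'E'
from rig import r
import cv2
s=r.sense();print(s)
for n in("top","side"):
    cv2.imwrite(f"pics/{n}0.png",r.grab_frame(n)); c=r.camera_info(n);print(n,c["K"].tolist(),c["extrinsics"].round(3).tolist())
print(r.tcp_to_tips)
E
```

```text
{'clock': 0.0, 'qpos': array([-1.10339575e+00,  3.53630591e-01,  1.63413047e+00, -6.36765701e-06,
        1.15517065e+00, -2.40917777e-03]), 'qvel': array([ 0.0010868 , -0.00224714,  0.00021319,  0.0007071 , -0.00118338,
       -0.00181936]), 'joint_efforts': array([ 3.66169246e-03, -6.05245757e+01, -3.42059147e+01,  7.25510063e-05,
        9.48107103e-03,  8.32178358e-06]), 'eef_pos': array([ 282.7428277 , -556.89460184,  247.5741857 ]), 'tcp_rot': array([-3.14025359e+00,  2.59605497e-06,  4.69812336e-01]), 'contact_force': array([ 0.22187799, -0.24523099,  0.26690676]), 'wrist_torque': array([0.02750372, 0.00397426, 0.06207599]), 'opening': 0.9989997852603271}
top [[430.1267742363343, 0.0, 281.14612133912016], [0.0, 430.1267742363343, 207.5824524400712], [0.0, 0.0, 1.0]] [[0.002, -0.982, 0.19, 293.053], [-1.0, -0.001, 0.005, 235.708], [-0.005, -0.19, -0.982, 1520.303], [0.0, 0.0, 0.0, 1.0]]
side [[384.26879030227497, 0.0, 279.0893986880083], [0.0, 384.26879030227497, 209.62994514100208], [0.0, 0.0, 1.0]] [[0.97, -0.165, 0.179, 369.024], [-0.243, -0.643, 0.726, -554.299], [-0.004, -0.748, -0.664, 797.825], [0.0, 0.0, 0.0, 1.0]]
17.0
```

View pics/top0.png

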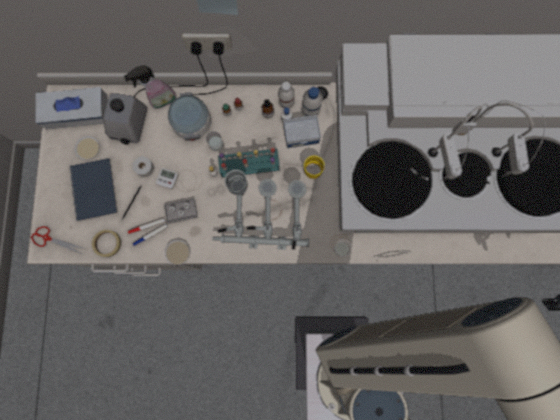

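View pics/side0.png

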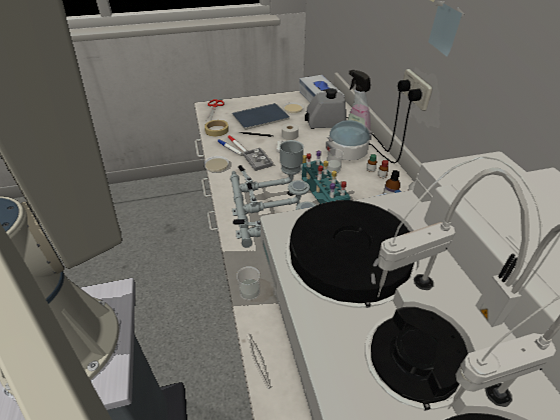

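The top view shows the manifold at about (265,215). The three heads are at (236,182), (267,188) and (297,188), with a grey cup-like thing on the left one. A yellow ring-like look-alike is at (314,167). I'll enlarge both views to confirm.

Run:
```python
import cv2,numpy as np
a=cv2.imread("pics/top0.png")[150:260,200:330];b=cv2.imread("pics/side0.png")[130:250,210:330]
cv2.imwrite("pics/c1.png",np.hstack([cv2.resize(x,(400,int(400*x.shape[0]/x.shape[1])),interpolation=cv2.INTER_CUBIC)[:338] for x in(a,b)]))
```

```text
(no output)
```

View pics/c1.png

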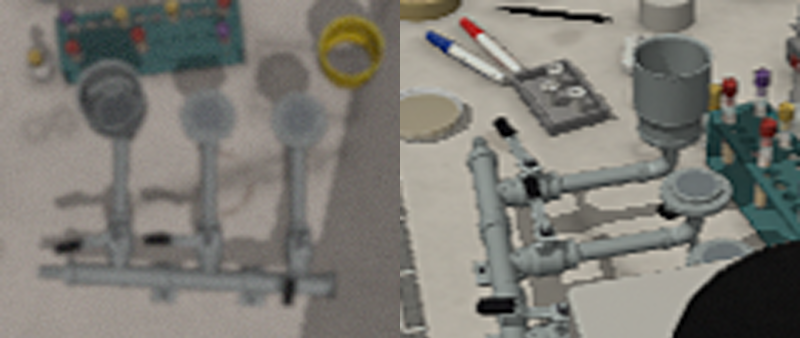

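```bash
cat > h.py <<'E'
from rig import r
import cv2,numpy as np
from scipy.optimize import least_squares
def proj(c,P):
    T=np.linalg.inv(c["extrinsics"]);q=(T[:3,:3]@np.atleast_2d(P).T).T+T[:3,3];q=q@c["K"].T;return q[:,:2]/q[:,2:]
def ray(c,uv,z):
    E=c["extrinsics"];d=E[:3,:3]@np.linalg.solve(c["K"],[*uv,1]);o=E[:3,3];return o+d*(z-o[2])/d[2]
def m2w(p,L):
    x,y,a=p;L=np.atleast_2d(np.array(L,float));c,s=np.cos(a),np.sin(a)
    return np.c_[x+c*L[:,0]-s*L[:,1],y+s*L[:,0]+c*L[:,1],L[:,2]]
def fit(c,L,uv,p0):
    s=least_squares(lambda p:(proj(c,m2w(p,L))-uv).ravel(),p0,x_scale=[10,10,.1]);return s.x,s.fun.reshape(-1,2)
E
python3 - <<'E'
from h import *
c=r.camera_info("top")
k=lambda u,v:(200+u/3.077,150+v/3.077)
L=[(135,-100,106),(135,0,106),(-40,188,55),(-40,-143,55)]
uv=np.array([k(300,120),k(208,117),k(40,271),k(335,285)])
p,e=fit(c,L,uv,[400,250,0]);print(p,e.round(1))
piv=m2w(p,[(0,100,91),(0,0,91),(0,-100,91)]);print(piv.round(0))
for n,g,P in zip("LMR",[k(68,246),k(158,240),k(288,290)],piv):
    w=ray(c,g,91);d=w-P;a=np.arctan2(d[1],d[0])-p[2]-np.pi/2;print(n,w.round(0),np.hypot(*d[:2]).round(0),a.round(2))
cw=r.camera_info("wrist");s=r.sense();print(cw["K"],cw["extrinsics"].round(3))
for n,q,z in(("dish",(178,251),14),("beaker",(343,247),69),("forc",(391,253),5),("counter",(342,229),100)):print(n,ray(c,q,z).round(0))
E
```

```text
[ 5.00089864e+02  2.90854703e+02 -3.48934473e-02] [[ 0.5 -0.3]
 [ 0.8 -0.4]
 [-1.1  0.9]
 [-0.3 -0.2]]
[[504. 391.  91.]
 [500. 291.  91.]
 [497. 191.  91.]]
L [493. 441.  91.] 51.0 0.25
M [499. 343.  91.] 52.0 0.05
R [445. 201.  91.] 53.0 1.4
[[302.28352618   0.         275.66154293]
 [  0.         302.28352618 206.0754837 ]
 [  0.           0.           1.        ]] [[ 4.53000e-01 -8.50000e-01 -2.69000e-01  3.51038e+02]
 [-8.91000e-01 -4.33000e-01 -1.33000e-01 -5.21664e+02]
 [-3.00000e-03  3.00000e-01 -9.54000e-01  3.73308e+02]
 [ 0.00000e+00  0.00000e+00  0.00000e+00  1.00000e+00]]
dish [429. 604.  14.]
beaker [438.  34.  69.]
forc [ 424. -143.    5.]
counter [495.  40. 100.]
```

Only the left station carries a steel funnel, at (236,182). The yellow ring at (314,167) is a different thing standing on the bench. The left lever is nearly shut and has to be opened. The middle lever is shut. The right lever is open and has to be shut. I'll move above the right end with the fingers shut.

Emit:
{"fn": "apply_moves", "kwargs": {"series": "2.44 -2.73 0 0 0 0 1;2.44 -2.73 0 0 0 0 1;2.44 -2.73 0 0 0 0 1;2.44 -2.73 0 0 0 0 1;2.44 -2.73 0 0 0 0 1;2.44 -2.73 0 0 0 0 1;2.44 -2.73 0 0 0 0 1;2.44 -2.73 0 0 0 0 1;2.44 -2.73 0 0 0 0 1;2.44 -2.73 0 0 0 0 1", "squeeze": 20}}

```text
clock: 0.93
eef_pos: [376.8, -201.7, 248.2]
tcp_rot: [-3.142, 0.0, 0.469]
contact_force: [1.0, -0.2, -0.1]
opening: -0.001
```

Emit:
{"fn": "apply_moves", "kwargs": {"series": "2.44 -2.73 0 0 0 0 1;2.44 -2.73 0 0 0 0 1;2.44 -2.73 0 0 0 0 1;2.44 -2.73 0 0 0 0 1;2.44 -2.73 0 0 0 0 1;2.44 -2.73 0 0 0 0 1;2.44 -2.73 0 0 0 0 1;2.44 -2.73 0 0 0 0 1;2.44 -2.73 0 0 0 0 1;2.44 -2.73 0 0 0 0 1"}}

```text
clock: 1.77
eef_pos: [470.8, 152.4, 248.2]
tcp_rot: [3.142, 0.0, 0.47]
contact_force: [0.9, -0.0, 0.4]
opening: 0.003
```

Emit:
{"fn": "apply_moves", "kwargs": {"series": "0 0 0 0 0 -0.112 1;0 0 0 0 0 -0.112 1;0 0 0 0 0 -0.112 1;0 0 0 0 0 -0.112 1;0 0 0 0 0 -0.112 1;0 0 0 0 0 -0.112 1;0 0 0 0 0 -0.112 1;0 0 0 0 0 -0.112 1;0 0 0 0 0 0 1;0 0 0 0 0 0 1"}}

```text
clock: 2.6
eef_pos: [470.7, 150.4, 248.1]
tcp_rot: [-3.141, 0.0, 1.362]
contact_force: [0.0, -0.5, 1.2]
opening: -0.0
```

Run:
```python
from h import *
s=r.sense();print(s["eef_pos"],s["tcp_rot"],s["contact_force"])
c=r.camera_info("wrist");np.savez("w1.npz",**{k:c[k] for k in("K","extrinsics")})
cv2.imwrite("pics/w1.png",cv2.resize(r.grab_frame("wrist"),(800,600),interpolation=cv2.INTER_CUBIC))
p=[500,291,-.035]
print((proj(c,m2w(p,[(0,100,91),(0,0,91),(0,-100,91),(-40,188,55),(-40,-143,55)]))*800/560).round())
```

```text
[470.7054393  150.41320432 248.06433255] [-3.14115415e+00  2.81240218e-04  1.36240205e+00] [ 0.01996993 -0.46432812  1.2030075 ]
[[ 361. -179.]
 [ 394.   39.]
 [ 421.  211.]
 [ 260. -320.]
 [ 375.  271.]]
```

View pics/w1.png

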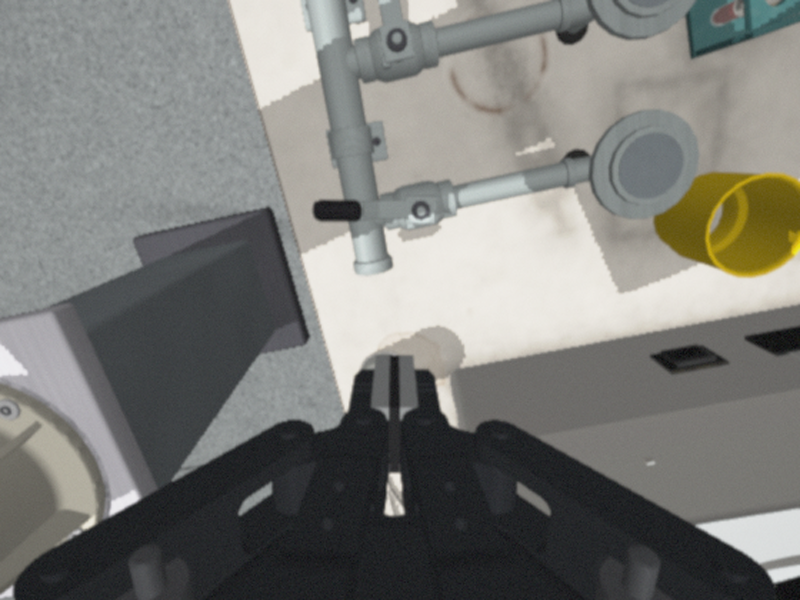

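The wrist view matches the fit: right pivot at (421,210) against (421,211) predicted, middle pivot at (396,40). The right lever's sleeve is at (337,210), pointing to the robot. The finger tips are at (395,362).

Run:
```python
from h import *
c=dict(np.load("w1.npz"));f=560/800
L=[(0,0,96),(0,-100,96),(-40,-143,55),(135,-100,106)]
uv=np.array([(396,39),(421,209),(373,263),(644,164)])*f
p,e=fit(c,L,uv,[500,291,-.035]);print(p,(e/f).round(1))
P=m2w(p,[(0,-100,91)])[0];g=ray(c,np.array((337,209))*f,95)
d=g-P;th=np.arctan2(d[1],d[0])-p[2]-np.pi/2;print(P,np.hypot(*d[:2]),th)
print("tips",proj(c,[[470.7,150.4,231]])/f)
for q in(p,[500,291,-.035]):
  P=m2w(q,[(0,-100,91)])[0];yaw=1.365;n=np.array([np.cos(yaw),np.sin(yaw)])
  rel=P[:2]-[470.7,150.4];print("piv in tool",rel@n, rel@[n[1],-n[0]])
```

```text
[ 4.99078296e+02  2.93379922e+02 -2.16507212e-02] [[-4.1 -6.4]
 [ 0.3 -0.5]
 [ 2.5  5.9]
 [ 2.1  3.8]]
[496.91339265 193.40335858  91.        ] 53.61128209923015 1.3923165443844567
tips [[395.26960872 378.97504363]]
piv in tool 47.45254767508341 16.872656066252798
piv in tool 45.07552538909275 16.947289599087686
```

Emit:
{"fn": "apply_moves", "kwargs": {"series": "0.8 -1.85 0 0 0 0 1;0.8 -1.85 0 0 0 0 1;0 0 3 0 0 0 1;0 0 3 0 0 0 1;0 0 3 0 0 0 1;0 0 3 0 0 0 1;0 0 1.5 0 0 0 1;0 0 1.6 0 0 0 1;0 0 0 0 0 0 1;0 0 0 0 0 0 1"}}

```text
clock: 3.48
eef_pos: [437.5, 173.5, 96.9]
tcp_rot: [-3.14, 0.001, 1.364]
contact_force: [-0.4, -0.1, -0.7]
opening: -0.001
```

Run:
```python
from h import *
s=r.sense();print(s["eef_pos"],s["tcp_rot"],s["contact_force"])
cv2.imwrite("pics/w2.png",r.grab_frame("wrist"))
```

```text
[437.46034973 173.4606411   96.88026666] [-3.13997303e+00  1.05507691e-03  1.36367384e+00] [-0.42104872 -0.10750982 -0.67228491]
```

View pics/w2.png

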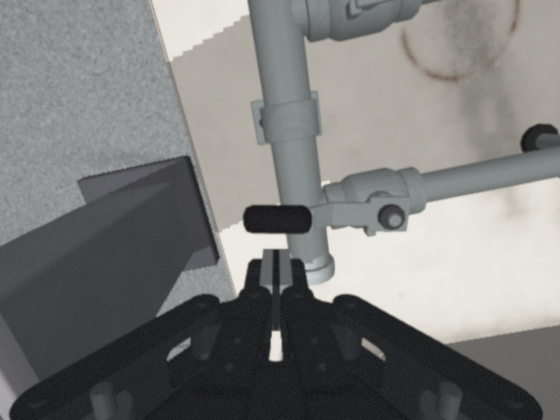

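The shut finger, at (276,265), stands beside the sleeve centre at (278,219) and parallel to it. I'll start pushing it round.

Emit:
{"fn": "apply_moves", "kwargs": {"series": "0.6 0 0 0 0 0 1;0.6 0 0 0 0 0 1;0.55 -0.15 0 0 0 0.1 1;0.55 -0.15 0 0 0 0.1 1;0.55 -0.15 0 0 0 0.1 1;0.55 -0.15 0 0 0 0.1 1;0.55 -0.15 0 0 0 0.1 1;0.55 -0.15 0 0 0 0.1 1;0 0 0 0 0 0 1;0 0 0 0 0 0 1"}}

```text
clock: 4.37
eef_pos: [447.2, 219.3, 98.0]
tcp_rot: [3.141, -0.001, 0.769]
contact_force: [0.2, 1.0, -0.4]
opening: -0.002
```

Run:
```python
from h import *
s=r.sense();print(s["eef_pos"],s["tcp_rot"],s["contact_force"])
cv2.imwrite("pics/w3.png",r.grab_frame("wrist"))
```

```text
[447.17372328 219.27659255  97.9529764 ] [ 3.14121712e+00 -1.48657502e-03  7.69167290e-01] [ 0.23921399  0.98501199 -0.43675676]
```

View pics/w3.png

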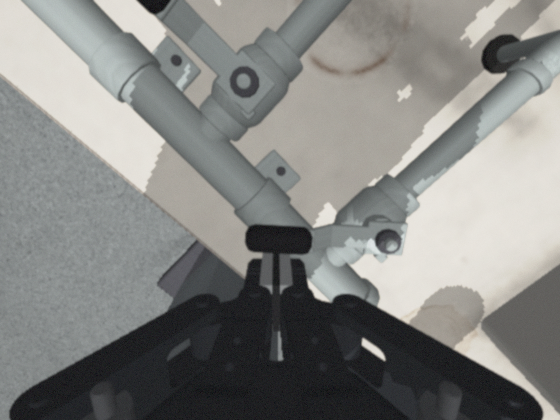

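The sleeve now lies against the finger at (279,239) and the lever is turning as planned. I'll carry on.

Emit:
{"fn": "apply_moves", "kwargs": {"series": "0.55 -0.15 0 0 0 0.1 1;0.55 -0.15 0 0 0 0.1 1;0.55 -0.15 0 0 0 0.1 1;0.55 -0.15 0 0 0 0.1 1;0.55 -0.15 0 0 0 0.1 1;0.55 -0.15 0 0 0 0.1 1;0.55 -0.15 0 0 0 0.1 1;0.27 -0.07 0 0 0 0.05 1;0 0 0 0 0 0 1;0 0 0 0 0 0 1"}}

```text
clock: 5.25
eef_pos: [478.5, 245.5, 97.4]
tcp_rot: [-3.141, -0.0, 0.019]
contact_force: [0.4, -0.3, 0.7]
opening: 0.002
```

Run:
```python
from h import *
s=r.sense();print(s["eef_pos"],s["tcp_rot"],s["contact_force"])
c=r.camera_info("wrist");np.savez("w4.npz",**{k:c[k] for k in("K","extrinsics")})
cv2.imwrite("pics/w4.png",r.grab_frame("wrist"))
```

```text
[478.49468916 245.52041265  97.43330782] [-3.14139563e+00 -3.39943817e-04  1.92932635e-02] [ 0.42672206 -0.29759142  0.66057412]
```

View pics/w4.png

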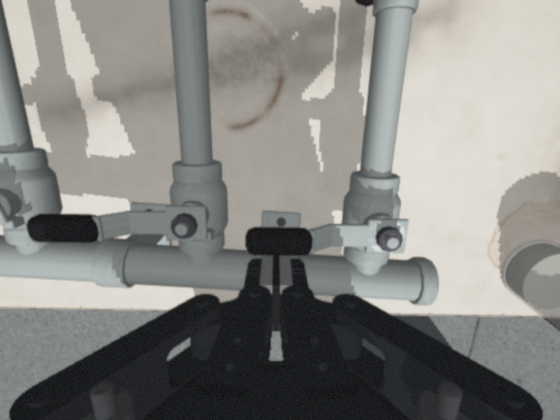

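The right lever's sleeve (279,240) to pivot (390,238) is now nearly parallel to the shut middle lever, (62,228) to (184,226). I'll nudge it to the stop and watch the force.

Emit:
{"fn": "apply_moves", "kwargs": {"series": "0.1 -0.04 0 0 0 0.025 1;0.1 -0.04 0 0 0 0.025 1;0.05 0 0 0 0 0 1;0.05 0 0 0 0 0 1;0 0 0 0 0 0 1;0 0 0 0 0 0 1;0 0 0 0 0 0 1;0 0 0 0 0 0 1;0 0 0 0 0 0 1;0 0 0 0 0 0 1"}}

```text
clock: 6.13
eef_pos: [479.3, 246.1, 97.2]
tcp_rot: [3.141, 0.004, -0.035]
contact_force: [-9.6, 1.9, 6.6]
opening: -0.003
```

Emit:
{"fn": "apply_moves", "kwargs": {"series": "0.05 0 0 0 0 0 1;0.05 0 0 0 0 0 1;0.05 0 0 0 0 0 1;0 0 0 0 0 0 1;0 0 0 0 0 0 1;0 0 0 0 0 0 1;0 0 0 0 0 0 1;0 0 0 0 0 0 1;0 0 0 0 0 0 1;0 0 0 0 0 0 1"}}

```text
clock: 6.97
eef_pos: [479.5, 246.1, 97.1]
tcp_rot: [3.14, 0.006, -0.035]
contact_force: [-14.3, 3.7, 9.8]
opening: -0.002
```

It's on the stop, at about 10–14 N. I'll retreat, rise, and go above the funnel station's lever with the tool half-turned so the camera can see the lever.

Emit:
{"fn": "apply_moves", "kwargs": {"series": "-0.5 0 0 0 0 0 1;-1.0 0 0 0 0 0 1;0 0 -3 0 0 0 1;0 0 -3 0 0 0 1;0 0 -3 0 0 0 1;0 0 -3 0 0 0 1;0 0 -3 0 0 0 1;0.83 -3.45 0 0 0 0 1;0.83 -3.45 0 0 0 0 1;0.83 -3.45 0 0 0 0 1"}}

```text
clock: 7.8
eef_pos: [496.8, 350.5, 248.6]
tcp_rot: [-3.14, -0.002, -0.036]
contact_force: [-0.2, 1.2, -0.7]
opening: -0.001
```

Emit:
{"fn": "apply_moves", "kwargs": {"series": "0.83 -3.45 0 0 0 0 1;0.83 -3.45 0 0 0 0 1;0.83 -3.45 0 0 0 0 1;0 0 0 0 0 -0.1213 1;0 0 0 0 0 -0.1213 1;0 0 0 0 0 -0.1213 1;0 0 0 0 0 -0.1213 1;0 0 0 0 0 -0.1213 1;0 0 0 0 0 -0.1213 1;0 0 0 0 0 -0.1213 1"}}

```text
clock: 8.63
eef_pos: [524.5, 451.9, 247.1]
tcp_rot: [3.141, -0.0, 0.821]
contact_force: [0.2, -0.3, 1.2]
opening: 0.001
```

Emit:
{"fn": "apply_moves", "kwargs": {"series": "0 0 0 0 0 -0.1213 1;0 0 0 0 0 -0.1213 1;0 0 0 0 0 -0.1213 1;0 0 0 0 0 -0.1213 1;0 0 0 0 0 -0.1213 1;0 0 0 0 0 -0.1213 1;0 0 0 0 0 -0.1213 1;0 0 0 0 0 -0.1213 1;0 0 0 0 0 -0.1213 1;0 0 0 0 0 -0.1213 1"}}

```text
clock: 9.47
eef_pos: [524.5, 451.9, 247.1]
tcp_rot: [3.141, 0.0, 2.034]
contact_force: [0.3, 0.7, 0.6]
opening: -0.001
```

Emit:
{"fn": "apply_moves", "kwargs": {"series": "0 0 0 0 0 -0.1213 1;0 0 0 0 0 -0.1213 1;0 0 0 0 0 -0.1213 1;0 0 0 0 0 -0.1213 1;0 0 0 0 0 -0.1213 1;0 0 0 0 0 -0.1213 1;0 0 0 0 0 -0.1213 1;0 0 0 0 0 -0.1213 1;0 0 0 0 0 -0.1213 1;0 0 0 0 0 -0.1213 1"}}

```text
clock: 10.3
eef_pos: [524.5, 451.9, 247.1]
tcp_rot: [-3.142, 0.0, -3.037]
contact_force: [-0.2, 1.4, 0.4]
opening: 0.003
```

Emit:
{"fn": "apply_moves", "kwargs": {"series": "0 0 0 0 0 -0.1213 1;0 0 0 0 0 0 1;0 0 0 0 0 0 1;0 0 0 0 0 0 1;0 0 0 0 0 0 1;0 0 0 0 0 0 1;0 0 0 0 0 0 1;0 0 0 0 0 0 1;0 0 0 0 0 0 1;0 0 0 0 0 0 1"}}

```text
clock: 11.13
eef_pos: [524.8, 451.9, 247.3]
tcp_rot: [3.142, 0.0, -2.921]
contact_force: [0.3, -0.6, 0.3]
opening: 0.002
```

Run:
```python
from h import *
s=r.sense();print(s["eef_pos"],s["tcp_rot"],s["contact_force"],s["qpos"])
c=r.camera_info("wrist");np.savez("w5.npz",**{k:c[k] for k in("K","extrinsics")})
cv2.imwrite("pics/w5.png",cv2.resize(r.grab_frame("wrist"),(800,600),interpolation=cv2.INTER_CUBIC))
print((proj(c,m2w([499.5,292,-.03],[(0,100,96),(0,0,96),(-40,188,55)]))/.7).round())
```

```text
[524.82133775 451.94803458 247.29242097] [ 3.14158271e+00  2.20396866e-05 -2.92134373e+00] [ 0.27746591 -0.56565657  0.25303562] [ 7.08764649e-01  4.58421103e-01  1.47593833e+00 -1.67343702e-06
  1.20720909e+00 -1.08228000e+00]
[[308. 227.]
 [150. 187.]
 [450. 195.]]
```

View pics/w5.png

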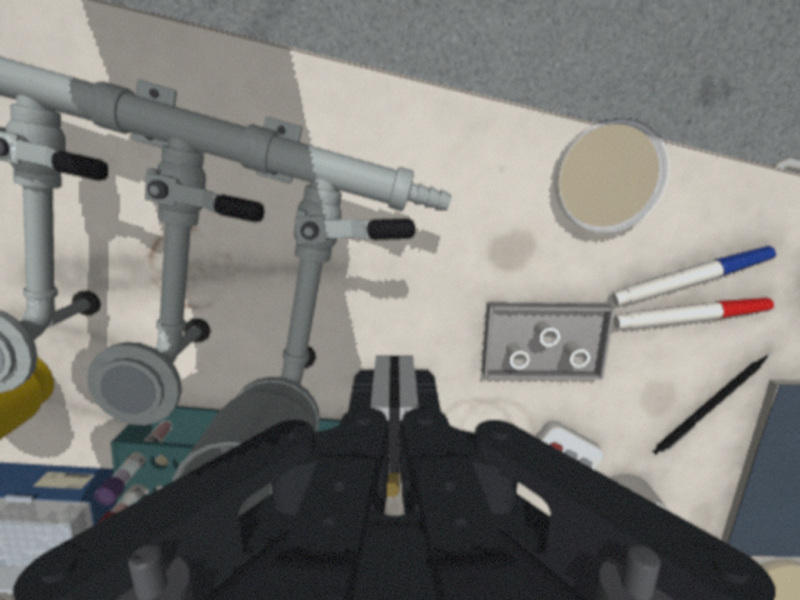

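The funnel lever's sleeve is at (391,229) and its pivot at (309,229), parallel to the tool. The dish, at (612,177), is well clear. Both idle levers lie square across their pipes. I'll descend beside the lever.

Emit:
{"fn": "apply_moves", "kwargs": {"series": "0.7 0 0 0 0 0 1;0 0 3 0 0 0 1;0 0 3 0 0 0 1;0 0 3 0 0 0 1;0 0 3 0 0 0 1;0 0 2 0 0 0 1;0 0 1 0 0 0 1;0 0 0 0 0 0 1;0 0 0 0 0 0 1;0 0 0 0 0 0 1"}}

```text
clock: 12.02
eef_pos: [518.7, 451.2, 99.1]
tcp_rot: [3.14, 0.002, -2.921]
contact_force: [0.7, -0.2, 0.8]
opening: 0.003
```

Emit:
{"fn": "apply_moves", "kwargs": {"series": "0.5 0 0 0 0 0 1;0.5 0 0 0 0 0 1;0.55 0.15 0 0 0 -0.1 1;0.55 0.15 0 0 0 -0.1 1;0.55 0.15 0 0 0 -0.1 1;0.55 0.15 0 0 0 -0.1 1;0.55 0.15 0 0 0 -0.1 1;0.55 0.15 0 0 0 -0.1 1;0 0 0 0 0 0 1;0 0 0 0 0 0 1"}}

```text
clock: 12.85
eef_pos: [475.0, 441.5, 98.1]
tcp_rot: [3.142, 0.001, -2.324]
contact_force: [0.1, 0.5, -0.0]
opening: 0.004
```

Run:
```python
from h import *
cv2.imwrite("pics/w6.png",r.grab_frame("wrist"))
s=r.sense();print(s["eef_pos"],s["tcp_rot"],s["contact_force"],s["qpos"])
```

```text
[475.12560303 441.55157081  97.90058974] [ 3.14152700e+00  5.74574165e-04 -2.32435706e+00] [ 0.87926708 -0.49883483 -0.18320123] [ 7.46422837e-01  5.52945578e-01  1.69080274e+00  1.35801141e-04
  8.97275856e-01 -1.64169377e+00]
```

View pics/w6.png

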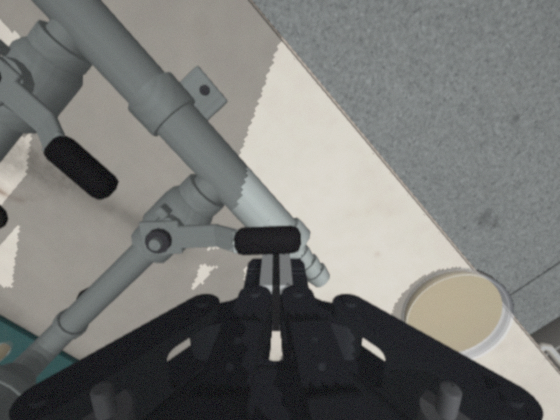

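The lever is turning with the finger: sleeve (268,240), finger (276,262), about 3 mm off centre outward. I'll carry on with a small inward correction.

Emit:
{"fn": "apply_moves", "kwargs": {"series": "0.55 0.05 0 0 0 -0.1 1;0.55 0.05 0 0 0 -0.1 1;0.55 0.05 0 0 0 -0.1 1;0.55 0.15 0 0 0 -0.1 1;0.55 0.15 0 0 0 -0.1 1;0.55 0.15 0 0 0 -0.1 1;0.3 0.1 0 0 0 -0.06 1;0.1 0.05 0 0 0 -0.03 1;0 0 0 0 0 0 1;0 0 0 0 0 0 1"}}

```text
clock: 13.73
eef_pos: [452.3, 411.7, 97.4]
tcp_rot: [-3.142, 0.0, -1.634]
contact_force: [0.9, -0.2, 0.2]
opening: 0.001
```

Emit:
{"fn": "apply_moves", "kwargs": {"series": "0.1 0 0 0 0 0 1;0.1 0 0 0 0 -0.03 1;0 0 0 0 0 0 1;0 0 0 0 0 0 1;0 0 0 0 0 0 1;0 0 0 0 0 0 1;0 0 0 0 0 0 1;0 0 0 0 0 0 1;0 0 0 0 0 0 1;0 0 0 0 0 0 1"}}

```text
clock: 14.57
eef_pos: [452.0, 409.6, 97.3]
tcp_rot: [3.142, 0.0, -1.601]
contact_force: [-1.7, 1.9, 1.1]
opening: 0.003
```

Emit:
{"fn": "apply_moves", "kwargs": {"series": "0.1 0 0 0 0 0 1;0.1 0 0 0 0 0 1;0 0 0 0 0 0 1;0 0 0 0 0 0 1;0 0 0 0 0 0 1;0 0 0 0 0 0 1;0 0 0 0 0 0 1;0 0 0 0 0 0 1;0 0 0 0 0 0 1;0 0 0 0 0 0 1"}}

```text
clock: 15.4
eef_pos: [451.9, 407.9, 97.3]
tcp_rot: [3.142, 0.001, -1.601]
contact_force: [-3.1, 4.5, -0.7]
opening: -0.002
```

Emit:
{"fn": "apply_moves", "kwargs": {"series": "0.1 0 0 0 0 0 1;0.05 0 0 0 0 0 1;0 0 0 0 0 0 1;0 0 0 0 0 0 1;0 0 0 0 0 0 1;0 0 0 0 0 0 1;0 0 0 0 0 0 1;0 0 0 0 0 0 1;0 0 0 0 0 0 1;0 0 0 0 0 0 1"}}

```text
clock: 16.23
eef_pos: [451.9, 407.6, 97.4]
tcp_rot: [-3.141, 0.003, -1.601]
contact_force: [-3.1, 10.3, -2.3]
opening: 0.001
```

Run:
```python
from h import *
cv2.imwrite("pics/w7.png",r.grab_frame("wrist"))
s=r.sense();print(s["eef_pos"],s["tcp_rot"],s["contact_force"])
```

```text
[451.93362316 407.64050942  97.43186502] [-3.14113338e+00  2.91249466e-03 -1.60153853e+00] [-3.93513903 10.00338813 -2.93384163]
```

View pics/w7.png

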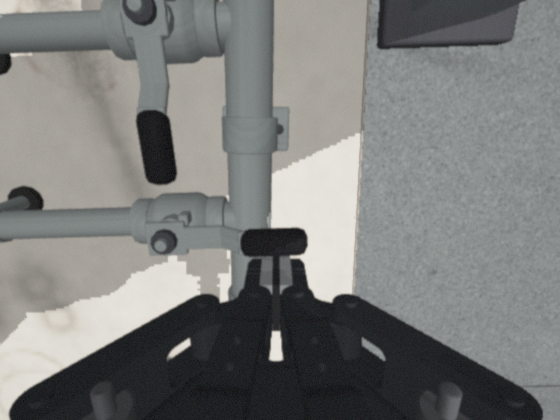

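It's at the stop with 10 N, lever horizontal in the picture along its branch. I'll retreat, rise and check from above.

Emit:
{"fn": "apply_moves", "kwargs": {"series": "-0.5 0 0 0 0 0 1;-1.5 0 0 0 0 0 1;-1 0 0 0 0 0 1;0 0 -3 0 0 0 1;0 0 -3 0 0 0 1;0 0 -3 0 0 0 1;0 0 -3 0 0 0 1;0 0 -3 0 0 0 1;-2 2 -1 0 0 0 1;-2 2 0 0 0 0 1"}}

```text
clock: 17.12
eef_pos: [415.8, 479.0, 261.5]
tcp_rot: [-3.137, 0.005, -1.603]
contact_force: [0.1, 0.1, -0.7]
opening: 0.004
```

Emit:
{"fn": "apply_moves", "kwargs": {"series": "-2 0 0 0 0 0 1;-2 0 0 0 0 0 1;0 0 0 0 0 0 1;0 0 0 0 0 0 1;0 0 0 0 0 0 1;0 0 0 0 0 0 1;0 0 0 0 0 0 1;0 0 0 0 0 0 1;0 0 0 0 0 0 1;0 0 0 0 0 0 1"}}

```text
clock: 17.95
eef_pos: [415.4, 516.9, 257.4]
tcp_rot: [-3.142, 0.0, -1.601]
contact_force: [-0.4, -0.1, 0.0]
opening: 0.005
```

Run:
```python
from h import *
c=r.camera_info("wrist");np.savez("w8.npz",**{k:c[k] for k in("K","extrinsics")})
a=cv2.resize(r.grab_frame("wrist"),(800,600),interpolation=cv2.INTER_CUBIC);cv2.imwrite("pics/w8.png",a)
s=r.sense();print(s["eef_pos"],s["tcp_rot"],s["contact_force"])
c=dict(np.load("w5.npz"))
for n,a,b in(("L",(309,229),(391,229)),("M",(157,189),(239,208)),("R",(2,147),(80,165))):
    A,B=[ray(c,np.array(q)*.7,95) for q in(a,b)];d=B-A;print(n,A.round(),np.hypot(*d[:2]).round(),np.arctan2(d[1],d[0])-np.pi/2+.03)
```

```text
[415.42248348 516.95436358 257.39752749] [-3.14151339e+00  1.00702175e-05 -1.60128141e+00] [ 0.03137827 -0.34359696 -0.42592908]
L [504. 393.  95.] 53.0 0.250532667552976
M [500. 296.  95.] 51.0 0.020294044711336195
R [495. 202.  95.] 46.0 0.02222649689471276
```

View pics/w8.png

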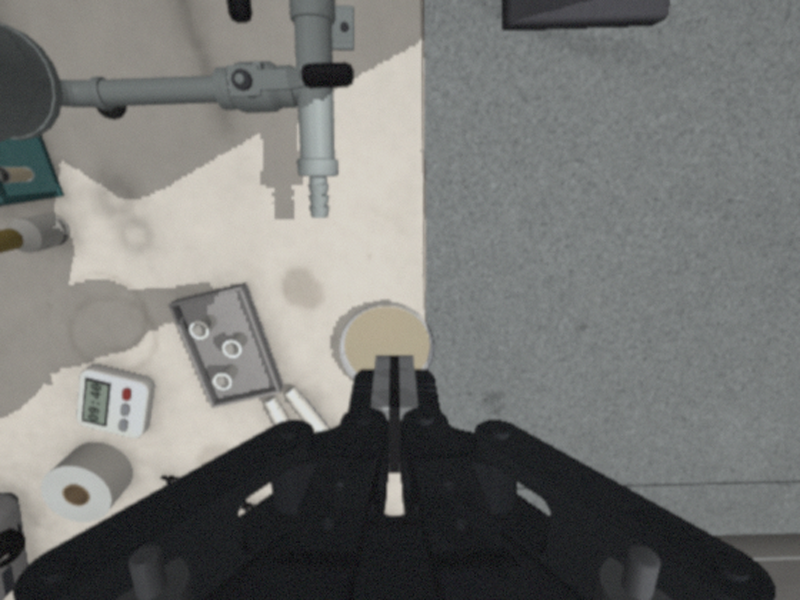

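The funnel lever, pivot (241,79) to sleeve (327,75), lies along its branch, and the funnel and dish are undisturbed. I'll check the angle numerically and hand in if it's good.

Run:
```python
from h import *
c=dict(np.load("w8.npz"))
A,B=[ray(c,np.array(q)*.7,95) for q in((241,78),(327,74))];d=B-A;th=(np.arctan2(d[1],d[0])-np.pi/2+.03)%(2*np.pi);print(A.round(),np.hypot(*d[:2]).round(),th)
t=r.grab_frame("top");u=cv2.imread("pics/top0.png")
print("funnel/dish/beaker change",[np.abs(t[y-14:y+14,x-14:x+14].astype(int)-u[y-14:y+14,x-14:x+14]).mean().round(1) for x,y in((236,180),(178,251),(343,247))])
if abs(th-1.571)<.06: print(r.sign_off())
```

```text
[504. 392.  95.] 52.0 1.6125911455857693
funnel/dish/beaker change [np.float64(19.9), np.float64(40.2), np.float64(17.9)]
the job is handed in; nothing more can be done
None
```

The manifold is set as asked and the job is handed in, at about 18 s of the 40 s allowed. I pushed the levers with the shut fingertips.

| Station | Action | Measured angle (target) | Force at the stop |
|---|---|---|---|
| Left (steel funnel) | Turned from about 0.25 to fully open | 1.61 (1.571) | About 10 N |
| Middle (empty) | Not touched, already shut | 0.02 (0) | – |
| Right (empty) | Turned from about 1.4 to fully shut | 0.02 (0) | About 10–14 N |

- **Accuracy:** the camera angles are good to about 0.04 rad. The force rise at each stop confirms the two levers I moved.
- **Funnel and dish:** the last wrist picture shows the dish lying clear and the visible part of the funnel standing on its head.
- **Failed check:** I compared the final top picture with the first one around the funnel, dish and beaker. It showed large differences (20, 40 and 18 grey levels). The arm or its shadow may have caused them, but I didn't view that picture, so it confirms nothing.
- **Beaker and forceps:** I didn't check these in a picture at the end. Apart from the two pushes at the stops, the readings I took showed no contact force.

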